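Load the battery tester through its swing gate

TASK

First switch the battery tester off by turning its dial's pointer to the round dot, and leave it off while you push every battery pack on the bench lengthwise along the loading lane and through the spring-loaded swing gate until it lies wholly between the high walls of the test bay and the gate has shut behind it; do not lift a pack over the gate or the bay walls. Then lower the cover plate over the two locating pins until it rests flush on the bay walls, and only then turn the dial to the single long bar to start the test. Leave the orange multimeter where it lies.

Things in the scene. Friction and masses are not known exactly. Their poses are not given: they have to be found in the camera images.
- fixture: Loading lane and test bay, fixed. Origin on the bench, under the shut gate, mid-lane. x runs along the lane from the loading end (-125 mm) through the gate (0) into the bay, y to the left, z up. Floor 6 mm thick, 110 wide, x -125 to 330. Low rails: inner faces y +-29, 8 thick, tops 16 above the bench, x -125 to 80. High walls: x 80 to 330, inner faces y +-29, 22 thick, tops 62 above the bench.
- bay_end (a point): Foot of the bay's end wall (inner face), on the floor at fixture x = 318 mm, y = 0. The bay, open above, holds three 70 mm packs end to end, pushed on by the next; it starts at fixture x = 80. Gate posts, 62 mm high, at y = 46 and y = -38 leave no room for fingers beside a pack: push it from behind with shut fingers, which can follow it between posts, rails and walls.
- gate (a joint): Swing gate's angle (rad): 0 shut, across the lane; grows into the bay, to 1.75. Steel panel 5 mm thick, 72 mm long, 22 to 56 mm above the bench (over the low rails), upright hinge at fixture x = 0, y = 46 mm. A weak spring (under 1.5 N at its edge) shuts it; it sweeps fixture x 0 to 75, so a pack or fingers there hold it open. Lift the fingers straight up out of the lane and it shuts.
- seat (a point): Where the cover's centre belongs: at fixture x = 202 mm, y = 0, level with the wall tops (62 mm above the bench); axes as the fixture's. From here two upright steel pins stand on the walls at (x, y) = (95, 40) and (-95, -40) mm: 10 mm diameter, tops 20 mm above the walls, the last 6 mm tapered.
- cover_grip (a point): Centre of the handle bar on the loose aluminium cover plate (240 along its x, 110 along y, 8 mm thick, 0.4 kg, flat on the bench). Bar 100 mm along x, 16 thick, 14 high, over the plate's centre; this point is 35 mm above the plate's underside. Square through holes 14 mm wide at (x, y) = (95, 40) and (-95, -40) mm fit the pins, either way round. Seated: 35 mm above seat.
- dial (a joint): The tester dial's angle (rad), growing clockwise seen from above; 0 to 1.7, friction 0.05 N m, stays where left. Round dot (off) at 0.15, single long bar (test) at 0.85, two short bars (charge) at 1.55; starts near charge. The pointer (white line along one half of the grip) points along the tester's x axis at 0.85, and is turned counter-clockwise from it by 0.85 minus the angle.
- dial_axis (a point): On the dial's axis, 73 mm above the bench, mid-height of its grip; axes are the fixed tester's (x towards the single long bar, away from the robot, z up), not the dial's. Grip: upright bar 50 mm long along the pointer, 13 thick, tops out 84 mm above the bench, on a disc 52 mm across whose top is 58 mm above the bench. Tester: a box 130 x 120 x 50 mm high.
- meter: Orange hand multimeter, 165 (its x) x 75 x 44 mm high, loose on the bench between the tester and the cover. Not needed: leave it. Origin under its centre.
- pack1_mid (a point): Battery pack, a black block 70 (its x) x 50 (its y) x 48 mm high with a pale label on top, about 0.35 kg, standing loose on the bench. The point is its centre, half-way up (24 mm above its underside). May be absent from a start. Either end may go first through the gate.
- pack2_mid (a point): Battery pack, a black block 70 (its x) x 50 (its y) x 48 mm high with a pale label on top, about 0.35 kg, standing loose on the bench. The point is its centre, half-way up (24 mm above its underside). May be absent from a start. Either end may go first through the gate.
- pack3_mid (a point): Battery pack, a black block 70 (its x) x 50 (its y) x 48 mm high with a pale label on top, about 0.35 kg, standing loose on the bench. The point is its centre, half-way up (24 mm above its underside). May be absent from a start. Either end may go first through the gate.

How it is judged (in metres and radians):
On the way, in this order (a step that is already met when the one before it is completed fails the run):
1. the dial is switched off (pointer at the round dot) (value of joint dial below 0.3 rad), for 0.2 s.
2. every pack lies in the bay, the gate is shut, the dial still off (x of pack1_mid in the frame of fixture between 0.108 and 0.3 m and y of pack1_mid in the frame of fixture between -0.02 and 0.02 m and z of pack1_mid in the frame of fixture between 0.02 and 0.042 m and x of pack2_mid in the frame of fixture between 0.108 and 0.3 m and y of pack2_mid in the frame of fixture between -0.02 and 0.02 m and z of pack2_mid in the frame of fixture between 0.02 and 0.042 m and x of pack3_mid in the frame of fixture between 0.108 and 0.3 m and y of pack3_mid in the frame of fixture between -0.02 and 0.02 m and z of pack3_mid in the frame of fixture between 0.02 and 0.042 m and value of joint gate below 0.12 rad and value of joint dial between -0.01 and 0.3 rad), for 0.3 s.
3. the cover rests flush over the pins, the dial still off (all of step 2 and horizontal distance between cover_grip and seat below 0.006 m and z of cover_grip in the frame of seat between 0.031 and 0.038 m and angle between the x axis of cover_grip and the x axis of fixture, either way round below 0.07 rad and angle between cover_grip's own z axis and vertical below 0.03 rad), for 0.3 s.
At the end, for the whole second after the job is handed in: Every pack lies on the floor wholly between the high walls (centre over 108 mm past the gate line), the gate is shut (under 0.12 rad), the cover is flush over the pins (within 6 mm, 4 mm in height, 0.07 rad), and the dial is at the single long bar (within 0.14 rad) (x of pack1_mid in the frame of fixture between 0.108 and 0.3 m and y of pack1_mid in the frame of fixture between -0.02 and 0.02 m and z of pack1_mid in the frame of fixture between 0.02 and 0.042 m and x of pack2_mid in the frame of fixture between 0.108 and 0.3 m and y of pack2_mid in the frame of fixture between -0.02 and 0.02 m and z of pack2_mid in the frame of fixture between 0.02 and 0.042 m and x of pack3_mid in the frame of fixture between 0.108 and 0.3 m and y of pack3_mid in the frame of fixture between -0.02 and 0.02 m and z of pack3_mid in the frame of fixture between 0.02 and 0.042 m and value of joint gate below 0.12 rad and horizontal distance between cover_grip and seat below 0.006 m and z of cover_grip in the frame of seat between 0.031 and 0.038 m and angle between the x axis of cover_grip and the x axis of fixture, either way round below 0.07 rad and angle between cover_grip's own z axis and vertical below 0.03 rad and value of joint dial between 0.71 and 0.99 rad and linear speed of cover below 0.02 m/s); the robot touches nothing.
It fails at once if a pack is lifted over the gate or the bay walls ((z of pack1_mid in the frame of fixture above 0.07 m and x of pack1_mid in the frame of fixture between -0.01 and 0.33 m and y of pack1_mid in the frame of fixture between -0.06 and 0.06 m) or (z of pack2_mid in the frame of fixture above 0.07 m and x of pack2_mid in the frame of fixture between -0.01 and 0.33 m and y of pack2_mid in the frame of fixture between -0.06 and 0.06 m) or (z of pack3_mid in the frame of fixture above 0.07 m and x of pack3_mid in the frame of fixture between -0.01 and 0.33 m and y of pack3_mid in the frame of fixture between -0.06 and 0.06 m)).
It fails at once if the orange multimeter is shifted by more than 40 mm (distance of meter from where it was at the start of the episode above 0.04 m).
Of pack1, pack2, pack3 only 2 to 3 are there at a start; the rules pass over those that are not, and their reading is None.
At some moment in a run one of pack1, pack2, pack3, cover may be knocked a few centimetres aside while the robot is not near it.
It also fails if it takes over 210 s, if anything falls off the work surface, if the arm or the gripper's body presses on something with over 40 N, if the wrist force passes 120 N, or if a joint passes its speed limit or range.

ROBOT

A 6-joint arm with a two-finger parallel gripper is mounted at the origin on the work surface. World frame = base frame: x ahead of the robot, y to its left, z up, the work surface at z = 0. Lengths are in m, angles in degrees, forces in N, time in s.
With the tool pointing down it reaches from about 0.25 to 0.725 m from the base axis. Payload 9.7 kg.
Tool frame: the origin (TCP) lies on the centre line of the jaws, within the pads' length; the fingertips stand bot.nose_length ahead of it and the grasp point (between the pads) lies 11 mm behind it (bot.nose_length is the distance from the TCP to the fingertips, in m); z points along the fingers, y is the line along which they close (so a half turn about z gives the same grasp; the last joint's range is limited). The gripper opens to 85 mm and grips with 20 to 120 N. Pads are 22 mm wide; open, the fingers measure 114 mm over their backs; the gripper's body (76 mm by 85 mm) begins 54 mm behind the grasp point. The pads swing forward as they close: fully open they stand 13 mm farther back than shut.
Start: joints at [-73.625, 4.979, 10.078, 95.1, 0, 90], TCP at [0.155, -0.528, 0.239] pointing down, gripper open.
Joint ranges: [-179.16, 179.16], [-48.56, 103.87], [-65.8, 70.77], [-126.05, 130.52], [-82.76, 87.17], [-180, 180]. Speed limits (degrees/s): [127.2, 127.2, 147.25, 180, 180, 180].

INTERFACE

Orientations are given as [roll, pitch, yaw] about the fixed x, y, z axes, in that order (R = Rz(yaw) Ry(pitch) Rx(roll)).
In Python, from workcell import bot gives the robot as it stands. The module is installed in compiled form; this text tells all that it offers.
- The arm moves only by the shell command python3 -m inch 'ROWS' [OPENING] [FORCE]. ROWS is JSON, a list of rows, each a list of 4 numbers: the shift along the world's x, y, z in cm, then the turn about the world's z in degrees. A call has exactly 8 rows; each row is the pose to reach, as a shift and turn from the pose commanded when the call began; what a row does not reach only later rows make up. A row lasts 1/8 s, in which the tool goes at most 62.5 mm and 10.7 degrees, less where a joint would pass 70% of its speed; a pose out of reach is approached as far as the arm can. A call with a gripper value outside its range is refused whole. OPENING is the finger opening in cm, from 0 to 8.54, set as the call begins (- or left out, the last holds). The fingers move at their own pace and stop on an object; FORCE is the grip in N (left out, the last holds). Time passes only in rows, so rows that repeat a pose let the fingers close, or fill a call up. It gives the time, the measured TCP pose, the force, the opening and the grip force at its end, in the units of the state.
- bot.get_obs(): the state, without advancing time (a new reading comes with each control period).
- bot.camera(name): name is "side" or "top"; returns a dict with "img" (400x640x3 uint8, red, green, blue), "fovy" (degrees; the focal length in pixels is half the picture's height over the tangent of half this angle, whatever the lens; pixels are square), "cx", "cy" (the principal point, pixels), "R" (3x3) and "t" (3): a world point X has camera coordinates R X + t. Camera axes: x right, y down, z forward; pixel columns grow to the right and rows downward; lengths in m; the calibration is good to about 2 mm. A picture is of the moment at which its call begins. There is no depth.
- bot.job_done(): hands the job in; it is judged then, once.
Trained networks look in a picture, given as the dict that the camera call returned (one of the last four; its "shot" number tells which), for a name from the list of things; names that differ only in an ending like _2 or _b are one class to them, and where a whole thing is asked for, a point or a joint stands for the part that bears it (a point fixed in the world has none). Each returns a list of dicts, best first, with "score" (0 to 1); they miss things now and then, are a little off and sometimes report something else, mostly with a low value. They report only what shows in the picture. A call takes as long as a camera call.
- bot.find_in(thing, picture): "point" ([column, row] in pixels, amid what is visible of it).
- bot.landmark_of(thing, picture): "point" ([column, row] in pixels: a listed point, or the origin of a listed thing).
The state is a dict: "time": time; "q": joint angles; "qd": joint speeds; "joint_efforts": joint torques, N m; "ee_pos": TCP position; "tcp_rot": TCP orientation; "wrist_force": force on the tool from outside, world axes, zero at the start; "torque": the same for the moment, N m; "opening": finger opening in m; "grasp_force": force on a finger pad.
Only numpy, scipy, OpenCV 4.12 (cv2) and the standard library are available. Lean on these libraries where they do the work, as an engineer would, in place of code of your own. Each camera call takes 0.05 s, during which the arm holds its last target. There are 200 camera calls.

## Working session

There is one attempt and no reset: what is moved stays moved. The work goes in short steps, Python scripts to look and compute and a shell command to move; the robot and the scene stay as the last step left them, time stands still between calls to the robot, and variables do not carry over. Pictures are saved under pics/ and viewed, at most 14 in all, crops included, and the job is handed in when it is done.

```bash
mkdir -p pics
cat > h.py <<'E'
import numpy as np, cv2
from workcell import bot
def ray(c,p):
    f=200/np.tan(np.radians(c["fovy"]/2)); R=np.array(c["R"]);t=np.array(c["t"])
    d=R.T@np.array([(p[0]-c["cx"])/f,(p[1]-c["cy"])/f,1]); return -R.T@t,d
def at(c,p,z):
    o,d=ray(c,p); return o+d*(z-o[2])/d[2]
def proj(c,X):
    f=200/np.tan(np.radians(c["fovy"]/2)); v=np.array(c["R"])@np.array(X)+np.array(c["t"])
    return [c["cx"]+f*v[0]/v[2],c["cy"]+f*v[1]/v[2]]
def save(c,n,crop=None,s=1):
    i=c["img"][:,:,::-1]
    if crop: i=i[crop[1]:crop[3],crop[0]:crop[2]]
    cv2.imwrite("pics/"+n,cv2.resize(i,None,fx=s,fy=s,interpolation=cv2.INTER_CUBIC))
E
python3 - <<'E'
from h import *
np.set_printoptions(precision=4,suppress=True)
Z=dict(fixture=0,bay_end=.006,seat=.062,cover_grip=.035,dial_axis=.073,meter=0,pack1_mid=.024)
for n in("top","side"):
    c=bot.camera(n); save(c,n+"0.png",s=1.25)
    print(n,c["fovy"],c["cx"],c["cy"],-np.array(c["R"]).T@c["t"])
    for k,z in Z.items():
        for r in bot.landmark_of(k,c)[:4]: print(k,np.round(r["point"],1),round(r["score"],2),at(c,r["point"],z)[:2])
print(bot.get_obs(),bot.nose_length)
E
```

```text
top 49.739792697709426 325.20772359495777 204.11533560356455 [0.4441 0.015  1.0907]
fixture [285.6 164.5] 0.69 [0.6307 0.1286]
bay_end [412.  175.6] 0.64 [ 0.5964 -0.1917]
seat [368.5 168.8] 0.96 [ 0.6066 -0.0772]
cover_grip [494.2 234.6] 0.6 [ 0.4449 -0.381 ]
dial_axis [334.9 249.3] 0.82 [0.4155 0.0065]
meter [427.9 269.8] 0.95 [ 0.3595 -0.2256]
pack1_mid [180.5 213.3] 0.88 [0.5081 0.3886]
side 54.043395424081794 331.30318448579794 201.8465131505076 [ 0.4392 -0.6123  0.7918]
fixture [367.2 178.7] 0.55 [0.6169 0.1342]
bay_end [384.  284.5] 0.97 [ 0.5964 -0.1988]
seat [382.4 225.4] 0.94 [ 0.6121 -0.0771]
cover_grip [326.1 368.4] 0.74 [ 0.4489 -0.3726]
cover_grip [295.1 206.1] 0.29 [0.4125 0.0291]
dial_axis [294.2 205.6] 0.96 [ 0.4118 -0.0013]
dial_axis [378.8 224.7] 0.33 [ 0.6017 -0.0822]
dial_axis [277.7 305.9] 0.19 [ 0.3661 -0.2554]
meter [278.7 306.8] 0.81 [ 0.3608 -0.2215]
meter [301.1 177.3] 0.66 [0.4337 0.1624]
pack1_mid [319.1 118.4] 0.85 [0.5065 0.39  ]
{'time': 0.8, 'q': array([-73.6255,   4.9782,  10.0792,  95.0999,  -0.0016,  90.0014]), 'qd': array([-0.0329,  0.0036, -0.0233, -0.0688,  0.0158, -0.0465]), 'joint_efforts': array([ -0.0005, -52.005 ,  46.4837,   0.0013,  -0.0001,  -0.    ]), 'ee_pos': array([ 0.155 , -0.5277,  0.2393]), 'tcp_rot': array([179.9989,   0.0016,  16.3731]), 'wrist_force': array([-0.0365, -0.2929,  0.4396]), 'torque': array([ 0.0133, -0.0206, -0.0224]), 'grasp_force': 0.0, 'opening': 0.08592738221887461} 0.008
```

View pics/top0.png

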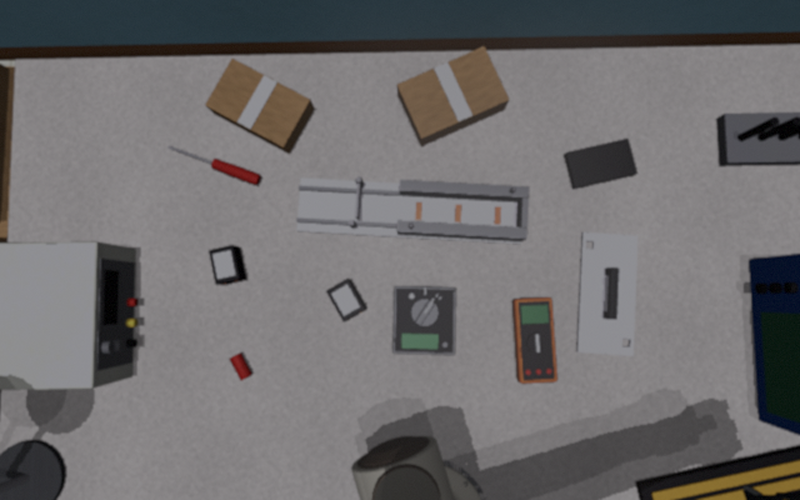

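View pics/side0.png

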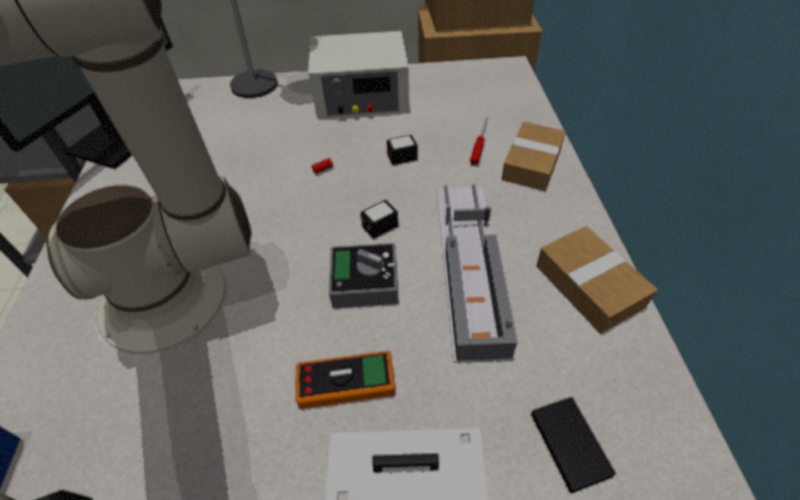

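Two packs are present: at about (228,264) and (347,300) in the enlarged top view. The lane runs from (297,207) to (527,212), the dial is at (425,312), the meter at (535,340) and the cover at (610,293). I'll zoom in next.

Run:
```python
from h import *
np.set_printoptions(precision=4,suppress=True)
c=bot.camera("top"); save(c,"top1.png",(160,130,440,300),2.8)
d=bot.camera("side"); save(d,"side1.png",(240,90,440,300),2.8)
for k,z in dict(pack1_mid=.024,pack2_mid=.024,fixture=0,dial_axis=.073).items():
  for n,p in(("top",c),("side",d)):
    print(k,n,[(np.round(r["point"],1),round(r["score"],2),at(p,r["point"],z)[:2]) for r in bot.landmark_of(k,p)[:4]])
```

```text
pack1_mid top [(array([179.8, 210. ]), 0.65, array([0.5164, 0.3905]))]
pack1_mid side [(array([319.7, 118. ]), 0.76, array([0.5086, 0.3918]))]
pack2_mid top [(array([278., 241.]), 0.85, array([0.4363, 0.1461])), (array([412.5, 173.6]), 0.55, array([ 0.5989, -0.1896]))]
pack2_mid side [(array([300.8, 178.7]), 0.83, array([0.4327, 0.1337])), (array([381.5, 226.4]), 0.21, array([ 0.6184, -0.052 ]))]
fixture top [(array([286.9, 165.2]), 0.63, array([0.6289, 0.1253]))]
fixture side [(array([371.7, 179.5]), 0.73, array([0.6288, 0.1296]))]
dial_axis top [(array([338.8, 249.8]), 0.91, array([ 0.4142, -0.0026]))]
dial_axis side [(array([292.4, 207.2]), 0.68, array([ 0.4073, -0.0058]))]
```

View pics/top1.png

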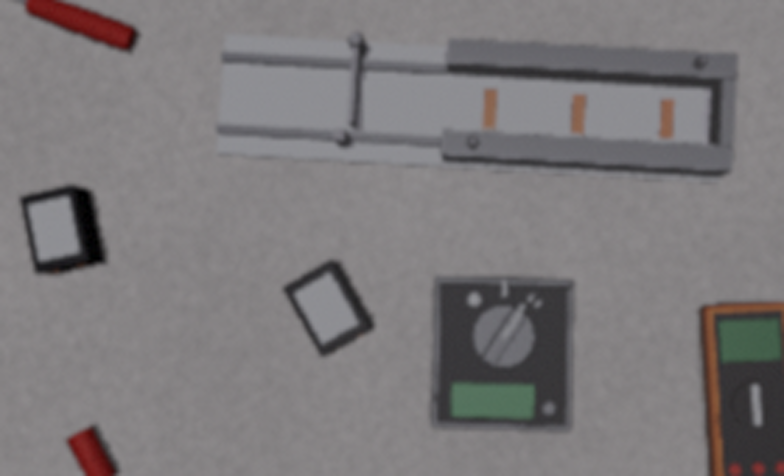

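View pics/side1.png

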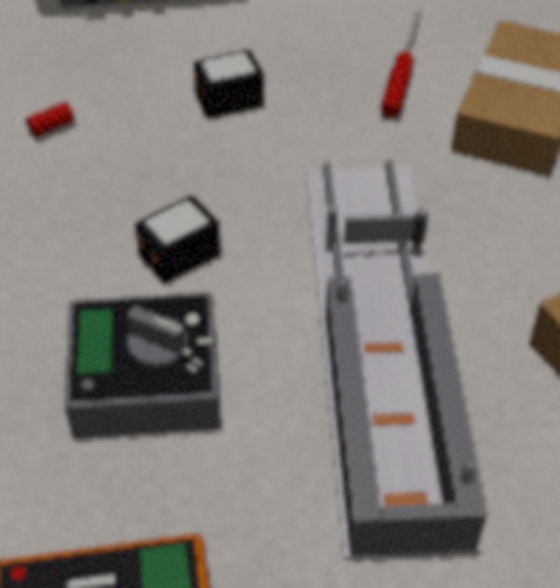

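The top crop shows the shut gate from (357,39) to (344,138), the pins at (473,143) and (700,62), and the dial pointing to charge, up-right. The pack labels are centred near (53,230) and (330,307).

```bash
cat > fit.py <<'E'
from h import *
from scipy.optimize import least_squares
np.set_printoptions(precision=4,suppress=True)
T=lambda x,y:(160+x/2.8,130+y/2.8)
S=lambda x,y:(240+x/2.8,90+y/2.8)
def fit(obs,x0):
    def res(p):
        c,s=np.cos(p[2]),np.sin(p[2]); out=[]
        for cam,X,px in obs:
            W=[p[0]+c*X[0]-s*X[1],p[1]+s*X[0]+c*X[1],X[2]]
            out+=list(np.array(proj(cam,W))-px)
        return out
    r=least_squares(res,x0,loss="soft_l1"); return r.x,np.array(res(r.x)).reshape(-1,2)
if __name__=="__main__":
    c=bot.camera("top");d=bot.camera("side")
    m=lambda *a:np.array(a)/1000
    ft=[(c,m(-125,55,6),T(225,37)),(c,m(-125,-55,6),T(218,155)),(c,m(297,40,82),T(700,62)),(c,m(107,-40,82),T(473,143)),(c,m(0,46,62),T(357,39)),(c,m(0,-38,62),T(344,138)),(c,m(80,51,62),T(448,40)),(c,m(80,-51,62),T(443,157)),(c,m(330,51,62),T(737,54)),(c,m(330,-51,62),T(733,172))]
    fs=[(d,m(107,-40,82),S(342,285)),(d,m(297,40,82),S(467,470)),(d,m(0,-38,62),S(332,212)),(d,m(0,46,62),S(420,213)),(d,m(-125,-55,6),S(308,170)),(d,m(-125,55,6),S(410,168)),(d,m(330,-51,62),S(347,520)),(d,m(330,51,62),S(483,515))]
    for o in(ft,fs,ft+fs):
        p,r=fit(o,[.63,.128,-1.67]); print("fix",p,np.degrees(p[2])); print(np.round(r,1).tolist())
    te=[(c,m(65,60,50),T(435,278)),(c,m(65,-60,50),T(573,281)),(c,m(-65,-60,50),T(571,428)),(c,m(-65,60,50),T(433,427))]
    ts=[(d,m(65,60,50),S(210,295)),(d,m(-65,60,50),S(72,302)),(d,m(-65,-60,50),S(70,402)),(d,m(65,-60,50),S(218,395))]
    for o in(te,ts):
        p,r=fit(o,[.4,0,0]); print("tester",p,np.degrees(p[2]),np.round(r,1).tolist())
    print("dial",at(c,T(504,336),.058),at(d,S(155,340),.058))
    print("packA",at(c,T(53,230),.048),at(d,S(228,67),.048)); print("packB",at(c,T(330,307),.048),at(d,S(178,223),.048))
    # label rectangles (pale) in top view
    for n,(x,y) in dict(A=T(53,230),B=T(330,307)).items():
        w=c["img"][int(y)-20:int(y)+20,int(x)-20:int(x)+20].astype(int); print(n,"max",w.max(),w.min())
E
python3 fit.py
```

```text
fix [ 0.6233  0.1224 -1.6402] -93.97725301509749
[[0.1, -0.1], [-0.5, 0.4], [1.1, -0.4], [-0.1, -0.1], [-0.8, 0.5], [1.7, -0.5], [-0.2, -0.2], [-0.8, -0.1], [0.3, 0.3], [0.0, 0.2]]
fix [ 0.6272  0.1198 -1.6578] -94.98430337980223
[[-0.4, -0.5], [-0.5, -1.2], [0.5, 0.7], [0.7, -0.5], [-0.5, -0.1], [0.0, -0.4], [0.3, 0.7], [0.0, 1.1]]
fix [ 0.6246  0.1216 -1.6468] -94.3533272575266
[[0.5, -1.0], [-0.3, -0.4], [1.5, -0.2], [0.1, -0.4], [-0.4, -0.1], [1.9, -1.0], [0.3, -0.5], [-0.7, -0.4], [0.7, 0.6], [0.2, 0.6], [-1.1, -0.9], [-0.4, -2.0], [-0.6, 0.4], [-0.5, -1.0], [-1.9, -0.3], [-1.4, -0.8], [0.7, 0.2], [0.3, 0.1]]
tester [ 0.3984 -0.0048 -0.0287] -1.6458216751665995 [[-0.3, -0.7], [0.3, -1.0], [0.5, 1.1], [-0.5, 0.6]]
tester [ 0.4016 -0.0056 -0.0372] -2.131972657764285 [[1.3, -2.0], [-0.8, -1.2], [-1.9, 1.7], [1.1, 0.4]]
dial [ 0.4133 -0.0057  0.058 ] [ 0.413  -0.0073  0.058 ]
packA [0.5096 0.3841 0.048 ] [0.5136 0.3799 0.048 ]
packB [0.4397 0.1435 0.048 ] [0.4424 0.1432 0.048 ]
A max 149 0
B max 148 36
```

```bash
python3 -m inch '[[25.8,52.2,-5,-52.4],[25.8,52.2,-5,-52.4],[25.8,52.2,-5,-52.4],[25.8,52.2,-5,-52.4],[25.8,52.2,-5,-52.4],[25.8,52.2,-5,-52.4],[25.8,52.2,-5,-52.4],[25.8,52.2,-5,-52.4]]' 5 30; python3 -m inch '[[0,0,0,0],[0,0,0,0],[0,0,0,0],[0,0,0,0],[0,0,0,0],[0,0,0,0],[0,0,0,0],[0,0,0,0]]'
```

```text
time: 2.4
ee_pos: [0.312, -0.1879, 0.2]
tcp_rot: [-177.7, 0.0, -32.8]
wrist_force: [-0.1, -0.5, -0.0]
opening: 0.0499
grasp_force: 0.0
time: 3.4
ee_pos: [0.3119, -0.1885, 0.2002]
tcp_rot: [-177.7, 0.1, -32.9]
wrist_force: [-0.4, 0.0, 0.2]
opening: 0.0498
grasp_force: 0.0
```

```bash
python3 -m inch '[[10.1,18.2,-6,-3],[10.1,18.2,-6,-3],[10.1,18.2,-6,-3],[10.1,18.2,-6,-3],[10.1,18.2,-6,-3],[10.1,18.2,-6,-3],[10.1,18.2,-6,-3],[10.1,18.2,-6,-3]]'
python3 - <<'E'
from h import *
np.set_printoptions(precision=4,suppress=True)
c=bot.camera("top");d=bot.camera("side")
save(c,"t2.png",(290,190,390,300),4); save(d,"s2.png",(230,130,390,270),4)
a=cv2.imread("pics/t2.png");b=cv2.imread("pics/s2.png");h=440
b=cv2.resize(b,(int(b.shape[1]*h/b.shape[0]),h)); a=a[:h,:297]; cv2.imwrite("pics/m2.png",np.hstack([a,b]))
print(bot.get_obs()["q"],proj(c,bot.get_obs()["ee_pos"]),proj(d,bot.get_obs()["ee_pos"]))
E
```

```text
time: 4.4
ee_pos: [0.3107, -0.1686, 0.1431]
tcp_rot: [-175.0, 0.1, -32.3]
wrist_force: [-0.3, 0.4, -0.7]
opening: 0.0501
grasp_force: 0.0
[-32.3766 -23.2913 -25.3554  88.0846   4.9785 179.9423] [np.float64(416.89689052295205), np.float64(297.93162759830295)] [np.float64(244.28077469473945), np.float64(252.13396872014542)]
```

View pics/s2.png

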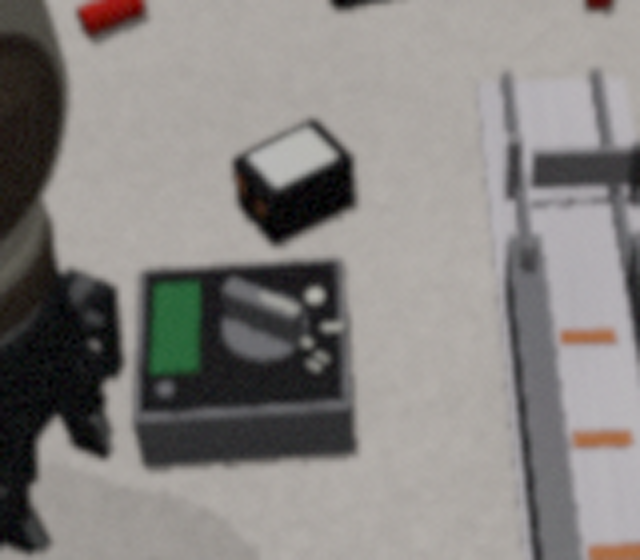

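```bash
python3 -m inch '[[10.2,16.3,3,85],[10.2,16.3,3,85],[10.2,16.3,3,85],[10.2,16.3,3,85],[10.2,16.3,3,85],[10.2,16.3,3,85],[10.2,16.3,3,85],[10.2,16.3,3,85]]'; python3 -m inch '[[0,0,0,15],[0,0,0,30],[0,0,0,45],[0,0,0,60],[0,0,0,75],[0,0,0,90],[0,0,0,90],[0,0,0,90]]'; python3 -c "
from h import *
print(bot.get_obs()['q'])"
```

```text
time: 5.5
ee_pos: [0.4128, -0.0055, 0.1731]
tcp_rot: [-175.0, 0.1, 53.0]
wrist_force: [-0.2, 0.4, -1.0]
opening: 0.0499
grasp_force: 0.0
time: 6.5
ee_pos: [0.4128, -0.0055, 0.1731]
tcp_rot: [-175.0, 0.1, 139.0]
wrist_force: [0.1, 0.3, -0.6]
opening: 0.0499
grasp_force: 0.0
[  1.75790793 -11.40479158 -13.03856774  91.65268033  -3.75100499
  42.89116835]
```

```bash
for i in 1 2; do python3 -m inch '[[-1,2,0.5,10.7],[-2,4,1,21.4],[-3,6,1.5,32],[-4,8,2,42],[-4,8,2,53],[-4,8,2,64],[-4,8,2,75],[-4,8,2,85]]'; done; python3 -m inch '[[0,0,0,10],[0,0,0,20],[0,0,0,30],[0,0,0,40],[0,0,0,50],[0,0,0,60],[0,0,0,64],[0,0,0,64]]';python3 -c "
from h import *
print(bot.get_obs()['q'])"
```

```text
time: 7.5
ee_pos: [0.3727, 0.0746, 0.1932]
tcp_rot: [-175.0, 0.2, -136.0]
wrist_force: [0.4, -0.2, 0.1]
opening: 0.05
grasp_force: 0.0
time: 8.5
ee_pos: [0.3327, 0.1545, 0.2132]
tcp_rot: [-175.0, 0.1, -51.1]
wrist_force: [-0.5, 0.1, -0.4]
opening: 0.0498
grasp_force: 0.0
time: 9.5
ee_pos: [0.3328, 0.1545, 0.2131]
tcp_rot: [-175.0, 0.1, 12.5]
wrist_force: [-0.2, -0.5, 0.1]
opening: 0.0499
grasp_force: 0.0
[  21.17774671  -21.20029543  -16.14640722   94.44832265    4.94408406
 -171.31865331]
```

```bash
python3 -m inch '[[0,-1,0,6],[0,-2,0,12],[0,-3,0,16],[0,-4,0,20],[0,-5,0,20],[0,-6,0,20],[0,-6,0,20],[0,-6,0,20]]';python3 -c "
from h import *
print(bot.get_obs()['q'])"
```

```text
time: 10.5
ee_pos: [0.2886, 0.1739, 0.213]
tcp_rot: [-177.7, 0.2, 29.1]
wrist_force: [0.1, -0.2, -0.0]
opening: 0.05
grasp_force: 0.0
[  29.17726343  -24.42364801  -18.26201176   96.36758756    2.29917171
 -179.93039718]
```

```bash
python3 -m inch '[[0,-1,0,4],[0,-2,0,4],[0,-3,0,4],[0,-4,0,4],[0,-5,0,4],[0,-6,0,4],[0,-6,0,4],[0,-6,0,4]]';python3 -c "
from h import *
print(bot.get_obs()['q'])"
```

```text
time: 11.5
ee_pos: [0.2628, 0.1572, 0.213]
tcp_rot: [-179.9, 0.3, 30.7]
wrist_force: [-1.1, -0.3, 0.2]
opening: 0.0505
grasp_force: 0.0
[ 3.07569177e+01 -2.86055195e+01 -2.08845274e+01  9.79712659e+01
  1.47315659e-01 -1.79945710e+02]
```

```bash
python3 -m inch '[[0,0,0,-10],[2,-2,0,-20],[4.5,-4.5,0,-30],[7,-7,0,-40],[9.5,-9.5,0,-50],[12,-12,0,-60],[15,-16.3,0,-70],[15,-16.3,0,-80]]'; python3 -m inch '[[0,0,0,-10.5],[0,0,0,-21],[0,0,0,-31.5],[0,0,0,-42],[0,0,0,-52.5],[0,0,0,-63],[0,0,-2,-73.5],[0,0,-4,-84]]';python3 -m inch '[[0,0,0,-10.5],[0,0,-1,-21],[0,0,-2,-31.5],[0,0,-4,-42],[0,0,-4.5,-52.5],[0,0,-4.5,-63],[0,0,-4.5,-73.5],[0,0,-4.5,-83]]';python3 - <<'E'
from h import *
print(bot.get_obs()['q'])
c=bot.camera("top");d=bot.camera("side");save(d,"s3.png",(230,130,390,270),4)
E
```

```text
time: 12.5
ee_pos: [0.4141, -0.008, 0.2122]
tcp_rot: [-179.9, 0.3, -49.8]
wrist_force: [-0.7, 0.0, 0.3]
opening: 0.0502
grasp_force: 0.0
time: 13.5
ee_pos: [0.413, -0.0057, 0.1724]
tcp_rot: [-179.9, 0.3, -133.6]
wrist_force: [-0.4, 0.7, -0.4]
opening: 0.0502
grasp_force: 0.0
time: 14.5
ee_pos: [0.4128, -0.0057, 0.1278]
tcp_rot: [-179.8, 0.2, 143.4]
wrist_force: [0.2, -1.0, -0.0]
opening: 0.0503
grasp_force: 0.0
[ -0.61192979 -14.84993502 -20.70452652  84.03991806  -0.26816025
  36.00096692]
```

View pics/s3.png

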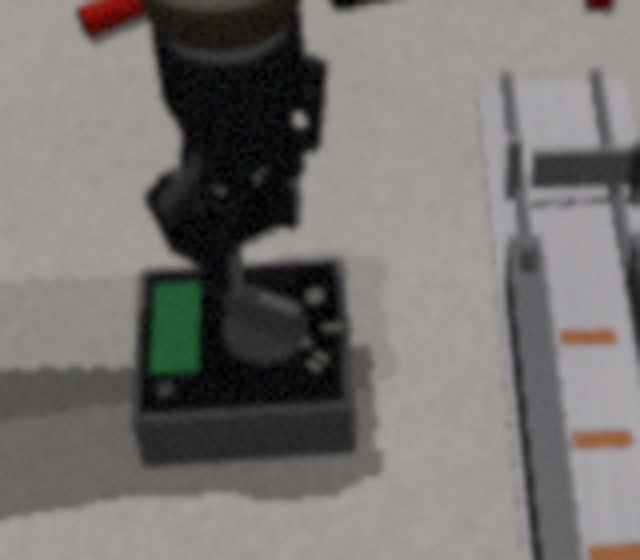

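The gripper hangs over the dial grip and is roughly aligned with it. Descending.

```bash
python3 -m inch '[[0,0,-2,0],[0,0,-4,0],[0,0,-5.2,0],[0,0,-5.6,0],[0,0,-5.6,0],[0,0,-5.6,0],[0,0,-5.6,0],[0,0,-5.6,0]]'; python3 -m inch '[[0,0,0,0],[0,0,0,0],[0,0,0,0],[0,0,0,0],[0,0,0,0],[0,0,0,0],[0,0,0,0],[0,0,0,0]]' 0 20
```

```text
time: 15.6
ee_pos: [0.4129, -0.0058, 0.0722]
tcp_rot: [-179.9, 0.3, 143.7]
wrist_force: [0.5, -0.7, -1.1]
opening: 0.0498
grasp_force: 0.0
time: 16.6
ee_pos: [0.4136, -0.0052, 0.0723]
tcp_rot: [-180.0, 0.3, 143.7]
wrist_force: [3.8, 5.6, 0.2]
opening: 0.0123
grasp_force: 25.8
```

```bash
python3 -m inch '[[0,0,0,10],[0,0,0,20],[0,0,0,30],[0,0,0,40],[0,0,0,50],[0,0,0,60],[0,0,0,70],[0,0,0,74]]'; python3 -m inch '[[0,0,0,0],[0,0,0,0],[0,0,0,0],[0,0,0,0],[0,0,0,0],[0,0,0,0],[0,0,0,0],[0,0,0,0]]' 5; python3 -m inch '[[0,0,2,0],[0,0,6,0],[0,6,10,0],[0,12,12,0],[0,15,12,0],[0,15,12,0],[0,15,12,0],[0,15,12,0]]' 8.5
python3 - <<'E'
from h import *
print(bot.get_obs()['q'])
c=bot.camera("top");d=bot.camera("side");save(d,"s4.png",(230,90,390,270),3.3);save(c,"t4.png",(160,130,440,300),2.8)
E
```

```text
time: 17.6
ee_pos: [0.4136, -0.0043, 0.0723]
tcp_rot: [-180.0, 0.5, -142.0]
wrist_force: [4.6, 9.7, -1.0]
opening: 0.0123
grasp_force: 25.8
time: 18.6
ee_pos: [0.4128, -0.0058, 0.072]
tcp_rot: [-179.9, 0.3, -142.3]
wrist_force: [-0.7, -0.0, -0.3]
opening: 0.0499
grasp_force: 0.0
time: 19.6
ee_pos: [0.4127, 0.1433, 0.1918]
tcp_rot: [-179.9, 0.2, -142.4]
wrist_force: [-1.4, 0.6, 0.2]
opening: 0.0854
grasp_force: 0.0
[ 1.91827502e+01 -1.14645990e+01 -1.08863067e+01  9.03108239e+01
 -6.09821050e-02 -1.84425684e+01]
```

View pics/s4.png

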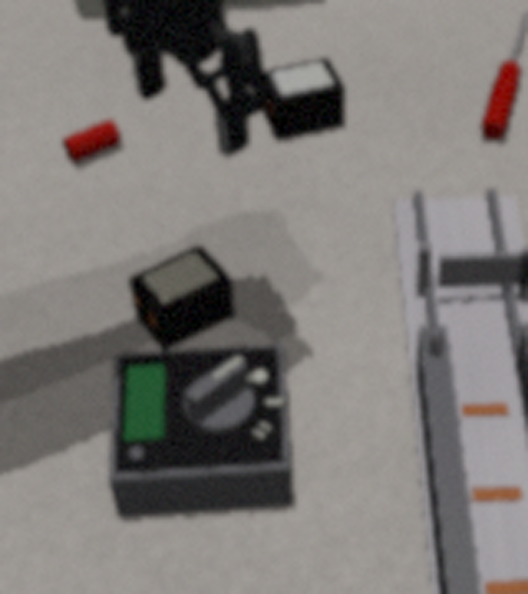

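The pointer now sits at the round dot. The nearer pack has been knocked: its label is at (285,174) in the full side image and was at (303,169). I'll fit the label rectangles by rectification.

```bash
cat > lab.py <<'E'
from h import *
def labels(cam,z=.048,x=(.25,.75),y=(0,.5),s=2000,lo=None):
    # rectify plane z to metric: u=(y1-y)*s, v=(x1-x)*s
    W,H=int((y[1]-y[0])*s),int((x[1]-x[0])*s)
    src=np.float32([[0,0],[W,0],[W,H],[0,H]]); wp=[(x[1],y[1]),(x[1],y[0]),(x[0],y[0]),(x[0],y[1])]
    dst=np.float32([proj(cam,[a,b,z]) for a,b in wp])
    im=cv2.warpPerspective(cam["img"],cv2.getPerspectiveTransform(dst,src),(W,H),flags=cv2.INTER_LINEAR)
    return im,(lambda u,v:(x[1]-v/s,y[1]-u/s))
def show(cam,pts,z=.048,half=.045):
    out=[]
    for p in pts:
        im,f=labels(cam,z,(p[0]-half,p[0]+half),(p[1]-half,p[1]+half))
        g=cv2.cvtColor(im,cv2.COLOR_RGB2GRAY); t,b=cv2.threshold(cv2.GaussianBlur(g,(5,5),0),0,255,cv2.THRESH_BINARY+cv2.THRESH_OTSU)
        n,l,st,ce=cv2.connectedComponentsWithStats(b); k=l[l.shape[0]//2,l.shape[1]//2]
        if k==0: print(p,"no centre blob"); continue
        pp=np.argwhere(l==k)[:,::-1].astype(np.float32); (u,v),(w,h),a=cv2.minAreaRect(pp)
        bx=cv2.boxPoints(((u,v),(w,h),a)); P=np.array([f(*q) for q in bx]); e=[P[1]-P[0],P[2]-P[1]]; e=max(e,key=np.linalg.norm)
        print(np.round(f(u,v),4),"size mm",np.round(np.array([w,h])/2,1),"yaw",round(np.degrees(np.arctan2(e[1],e[0]))%180,1))
E
python3 - <<'E'
from lab import *
c=bot.camera("top");d=bot.camera("side")
B=at(d,(285.2,173.9),.048)[:2]; print(B)
for n,k in(("top",c),("side",d)):
    print(n); show(k,[(.511,.382),B])
    print([(np.round(at(k,r["point"],.024)[:2],3),round(r["score"],2)) for r in bot.landmark_of("pack1_mid",k)[:3]])
E
```

```text
[0.39272143 0.13320585]
top
[0.5118 0.3849] size mm [52.4 38.4] yaw 11.9
[0.3869 0.1335] size mm [44.4 35.2] yaw 29.5
[(array([0.515, 0.39 ]), 0.64)]
side
[0.5165 0.3825] size mm [79. 89.] yaw 90.0
[0.3932 0.1337] size mm [89. 89.] yaw 90.0
[(array([0.507, 0.393]), 0.92)]
```

```bash
python3 -m inch '[[1.5,3.5,-1,-5],[3,7,-2,-10],[4.5,11,-3,-15],[6,15,-4,-20],[8,19.5,-5,-25.7],[9.9,24.1,-6,-25.7],[9.9,24.1,-7,-25.7],[9.9,24.1,-7,-25.7]]'
python3 - <<'E'
from lab import *
print(bot.get_obs()['tcp_rot'],bot.get_obs()['ee_pos'])
d=bot.camera("side"); save(d,"s5.png",(230,60,430,200),3.5)
E
python3 -c 1
```

```text
time: 20.9
ee_pos: [0.5112, 0.3845, 0.1207]
tcp_rot: [-179.8, 0.1, -168.0]
wrist_force: [-0.8, 0.1, -0.3]
opening: 0.0847
grasp_force: 0.0
[-1.79785606e+02  1.30951246e-01 -1.67987605e+02] [0.51120077 0.38454782 0.12067206]
```

View pics/s5.png

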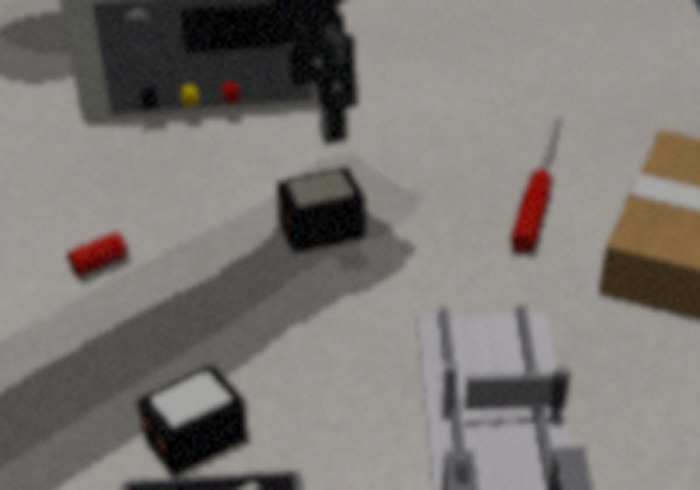

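The gripper is above pack A, with its label at (324,187) in this crop. Descend and grip.

```bash
python3 -m inch '[[0,0,-2,0],[0,0,-4,0],[0,0,-6,0],[0,0,-8,0],[0,0,-9,0],[0,0,-9.7,0],[0,0,-9.7,0],[0,0,-9.7,0]]'; python3 -m inch '[[0,0,0,0],[0,0,0,0],[0,0,0,0],[0,0,0,0],[0,0,0,0],[0,0,0,0],[0,0,0,0],[0,0,0,0]]' 3 30; python3 -m inch '[[0,0,1,0],[0,0,2,0],[0,0,4,0],[0,0,5,0],[0,0,6,0],[0,0,6,0],[0,0,6,0],[0,0,6,0]]'
```

```text
time: 21.95
ee_pos: [0.512, 0.3855, 0.0256]
tcp_rot: [-179.9, 0.3, -168.0]
wrist_force: [-0.3, 0.7, -0.4]
opening: 0.0852
grasp_force: 0.0
time: 22.95
ee_pos: [0.5119, 0.3853, 0.0254]
tcp_rot: [-179.9, 0.3, -168.0]
wrist_force: [-0.4, -1.3, 6.0]
opening: 0.0493
grasp_force: 33.6
time: 23.95
ee_pos: [0.5115, 0.385, 0.0843]
tcp_rot: [-179.8, 0.2, -168.0]
wrist_force: [0.4, -0.6, -4.4]
opening: 0.0497
grasp_force: 32.6
```

```bash
python3 -m inch '[[1.5,-2.4,0,10],[3,-4.8,0,20],[4.5,-7.2,0,30],[6,-9.6,0,40],[7.5,-12,0,50],[9,-14.4,0,60],[10.5,-16.8,0,68],[11.8,-19.2,0,73.7]]'; python3 -m inch '[[0,0,0,0],[0,0,0,0],[0,0,-1,0],[0,0,-1.5,0],[0,0,-2,0],[0,0,-2,0],[0,0,-2,0],[0,0,-2,0]]'
python3 - <<'E'
from lab import *
c=bot.camera("top");d=bot.camera("side")
save(c,"t6.png",(220,120,320,200),5);save(d,"s6.png",(330,100,430,180),5)
a=cv2.imread("pics/t6.png");b=cv2.imread("pics/s6.png");cv2.imwrite("pics/m6.png",cv2.resize(np.vstack([a,b]),None,fx=.75,fy=.75))
E
```

```text
time: 24.95
ee_pos: [0.6301, 0.1923, 0.0844]
tcp_rot: [-179.9, 0.2, -94.1]
wrist_force: [-1.1, -0.2, -4.8]
opening: 0.0497
grasp_force: 32.7
time: 25.95
ee_pos: [0.6299, 0.1932, 0.0653]
tcp_rot: [-179.8, 0.3, -94.3]
wrist_force: [0.7, 0.2, -4.6]
opening: 0.0496
grasp_force: 32.8
```

View pics/m6.png

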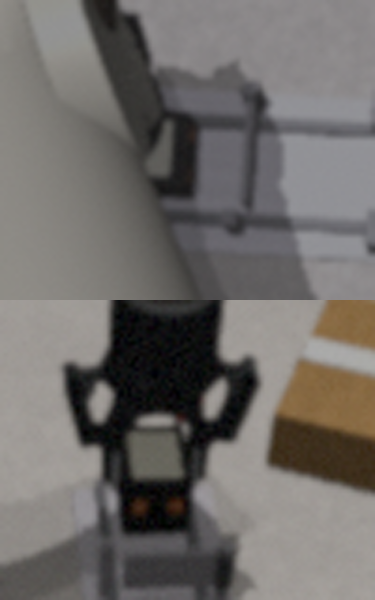

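Run:
```python
from fit import *
d=bot.camera("side");c=bot.camera("top")
def F(x,y,z,p=(.6245,.1215,np.radians(-94.3))):
    C,S=np.cos(p[2]),np.sin(p[2]); return [p[0]+C*x-S*y,p[1]+S*x+C*y,z]
def P(cam,o,x,y,z):
    u,v=proj(cam,F(x,y,z)); return np.round([(u-o[0])*3.75,(v-o[1])*3.75+o[2]])
for y in(-25,25):
    print("side front top/bottom",P(d,(330,100,300),-.037,y/1e3,.0885),P(d,(330,100,300),-.037,y/1e3,.0405))
    print("top front top",P(c,(220,120,0),-.037,y/1e3,.0885),P(c,(220,120,0),-.037,y/1e3,.0405))
for y in(.046,-.038):print("posts",P(d,(330,100,300),0,y,.062),P(c,(220,120,0),0,y,.062))
```

```text
side front top/bottom [120. 484.] [117. 533.]
top front top [181. 189.] [192. 200.]
side front top/bottom [190. 482.] [185. 531.]
top front top [187. 110.] [197. 125.]
posts [223. 544.] [252.  90.]
posts [105. 548.] [243. 219.]
```

```bash
python3 -m inch '[[-0.25,0,0,0],[-0.25,0,-0.5,0],[-0.25,0,-1,0],[-0.25,0,-1.5,0],[-0.25,0,-2,0],[-0.25,0,-2.2,0],[-0.25,0,-2.2,0],[-0.25,0,-2.2,0]]'; python3 -m inch '[[0,0,-0.2,0],[0,0,-0.4,0],[0,0,-0.6,0],[0,0,-0.8,0],[0,0,-0.9,0],[0,0,-0.9,0],[0,0,-0.9,0],[0,0,-0.9,0]]'
```

```text
time: 27.15
ee_pos: [0.6274, 0.1932, 0.0432]
tcp_rot: [-179.8, 0.3, -94.3]
wrist_force: [-0.7, -0.3, -4.8]
opening: 0.0494
grasp_force: 32.9
time: 28.15
ee_pos: [0.6273, 0.1932, 0.0341]
tcp_rot: [-179.8, 0.3, -94.3]
wrist_force: [-0.9, 0.1, -4.4]
opening: 0.0494
grasp_force: 32.9
```

```bash
python3 -m inch '[[0,0,-0.15,0],[0,0,-0.3,0],[0,0,-0.3,0],[0,0,-0.3,0],[0,0,-0.3,0],[0,0,-0.3,0],[0,0,-0.3,0],[0,0,-0.3,0]]'; python3 -m inch '[[0,0,0,0],[0,0,0,0],[0,0,0,0],[0,0,0,0],[0,0,0.5,0],[0,0,2.5,0],[0,0,5,0],[0,0,7,0]]' 7.5;  python3 -m inch '[[0,0,0.5,0],[0.2,3,0.5,0],[0.4,5.4,0.5,0],[0.4,5.4,0.5,0],[0.4,5.4,-2,0],[0.4,5.4,-5,0],[0.4,5.4,-7,0],[0.4,5.4,-7.7,0]]' 0
python3 - <<'E'
from lab import *
c=bot.camera("top");d=bot.camera("side")
save(c,"t7.png",(220,120,320,200),5);save(d,"s7.png",(320,90,420,190),6)
E
```

```text
time: 29.15
ee_pos: [0.6274, 0.1932, 0.0315]
tcp_rot: [-179.8, 0.3, -94.3]
wrist_force: [-3.3, -1.1, 5.4]
opening: 0.0495
grasp_force: 33.9
time: 30.15
ee_pos: [0.6277, 0.1934, 0.1037]
tcp_rot: [-179.7, 0.3, -94.3]
wrist_force: [-0.4, 0.0, 0.1]
opening: 0.075
grasp_force: 0.0
time: 31.15
ee_pos: [0.6306, 0.2467, 0.0224]
tcp_rot: [-180.0, 0.2, -94.3]
wrist_force: [-0.2, -0.1, 0.1]
opening: -0.0
grasp_force: 0.0
```

View pics/s7.png

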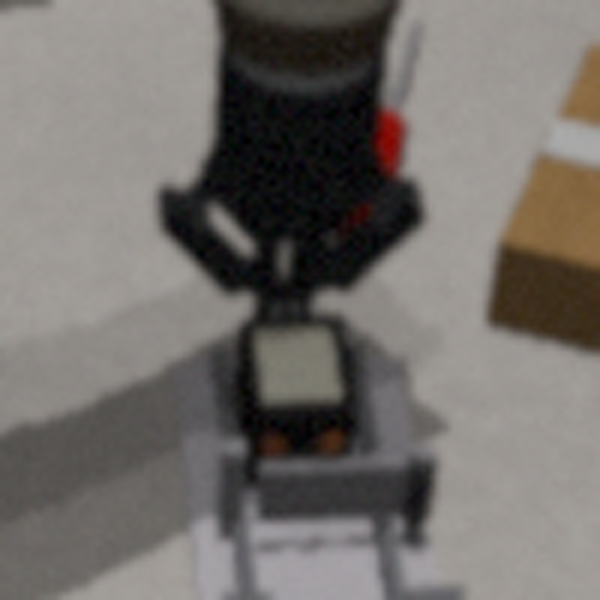

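The pack sits in the lane with its front near the gate, and the shut fingers are behind it. I'll push it through.

```bash
python3 -m inch '[[-0.05,-0.6,0.8,0],[-0.15,-2,0.8,0],[-0.25,-3.4,0.8,0],[-0.36,-4.8,0.8,0],[-0.47,-6.2,0.8,0],[-0.57,-7.6,0.8,0],[-0.68,-9,0.8,0],[-0.79,-10.5,0.8,0]]'; python3 -m inch '[[-0.1,-1.4,0,0],[-0.2,-2.8,0,0],[-0.3,-4.2,0,0],[-0.4,-5.6,0,0],[-0.51,-7,0,0],[-0.62,-8.4,0,0],[-0.7,-9.4,0,0],[-0.78,-10.4,0,0]]'; python3 -m inch '[[0,0,0,0],[0,0,0,0],[0,0,2,0],[0,0,5,0],[0,0,8,0],[0,0,10,0],[0,0,12,0],[0,0,12,0]]'
```

```text
time: 32.25
ee_pos: [0.6234, 0.1414, 0.0325]
tcp_rot: [-179.8, 0.3, -94.3]
wrist_force: [0.7, 5.7, 3.8]
opening: -0.0001
grasp_force: 2.3
time: 33.25
ee_pos: [0.6155, 0.0374, 0.0318]
tcp_rot: [-179.9, 0.3, -94.3]
wrist_force: [0.3, 2.9, 0.6]
opening: -0.0
grasp_force: 1.4
time: 34.25
ee_pos: [0.6165, 0.0385, 0.1549]
tcp_rot: [-179.6, 0.3, -94.3]
wrist_force: [0.0, 0.3, 0.3]
opening: -0.0
grasp_force: 0.0
```

```bash
python3 -m inch '[[-2,1,2,-8],[-5,2,4,-16],[-9,4,4,-24],[-13,5.5,4,-32],[-17,7,4,-40],[-20,8.5,4,-48],[-22.4,9.6,4,-55.7],[-22.4,9.6,4,-55.7]]' 8.5
python3 - <<'E'
from lab import *
c=bot.camera("top");d=bot.camera("side")
save(d,"s8.png",(240,90,440,300),2.8)
print("top");show(c,[(.39,.134)])
for n,k in(("top",c),("side",d)):
    print([(np.round(r["point"],1),np.round(at(k,r["point"],.024)[:2],3),round(r["score"],2)) for r in bot.landmark_of("pack1_mid",k)[:3]])
    print("cover",[(np.round(at(k,r["point"],.035)[:2],3),round(r["score"],2)) for r in bot.landmark_of("cover_grip",k)[:2]])
E
```

```text
time: 35.25
ee_pos: [0.3905, 0.1347, 0.1921]
tcp_rot: [-179.9, 0.3, -149.9]
wrist_force: [-0.0, 1.3, -0.4]
opening: 0.085
grasp_force: 0.0
top
(0.39, 0.134) no centre blob
[(array([336.8, 170.4]), array([ 0.61 , -0.002]), 0.94), (array([412.4, 174. ]), array([ 0.598, -0.189]), 0.31)]
cover [(array([ 0.451, -0.383]), 0.85)]
[(array([375. , 209.7]), array([0.612, 0.002]), 0.89), (array([324.1, 366.5]), array([ 0.446, -0.365]), 0.25)]
cover [(array([ 0.446, -0.372]), 0.65)]
```

View pics/s8.png

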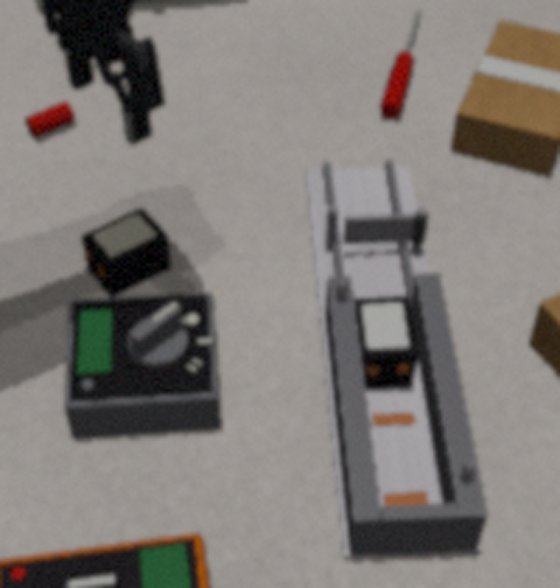

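Pack A is in the bay and the gate is shut. Pack B stands at about (126,236) in this crop. I'll descend on it.

```bash
python3 -m inch '[[0,-0.1,-3,0],[0,-0.1,-6,0],[0,-0.1,-9,0],[0,-0.1,-12,0],[0,-0.1,-14.5,0],[0,-0.1,-16,0],[0,-0.1,-16.7,0],[0,-0.1,-16.7,0]]'; python3 -m inch '[[0,0,0,0],[0,0,0,0],[0,0,0,0],[0,0,0,0],[0,0,0,0],[0,0,0,0],[0,0,0,0],[0,0,0,0]]' 3 30; python3 -m inch '[[0,0,1,0],[0,0,2,0],[0,0,4,0],[0,0,5,0],[0,0,6,0],[0,0,6,0],[0,0,6,0],[0,0,6,0]]'
```

```text
time: 36.55
ee_pos: [0.3917, 0.1332, 0.0251]
tcp_rot: [-179.9, 0.3, -150.0]
wrist_force: [-0.7, 0.1, 1.2]
opening: 0.0852
grasp_force: 0.0
time: 37.55
ee_pos: [0.392, 0.1335, 0.0258]
tcp_rot: [-179.9, 0.3, -150.0]
wrist_force: [-0.5, 0.4, 5.3]
opening: 0.0494
grasp_force: 32.4
time: 38.55
ee_pos: [0.3913, 0.1331, 0.0844]
tcp_rot: [-179.9, 0.2, -150.0]
wrist_force: [0.3, -0.2, -3.6]
opening: 0.0495
grasp_force: 32.1
```

```bash
python3 -m inch '[[1,2.5,1,8],[4,5,2,16],[8,8,2,24],[12,9,2,32],[16,9,2,40],[20,7.5,2,48],[23,6,2,55.7],[23.6,6,2,55.7]]'; python3 -m inch '[[0,0,-1,0],[0,0,-2.5,0],[0,0,-4,0],[0,0,-5,0],[0,0,-5.8,0],[0,0,-6.2,0],[0,0,-6.2,0],[0,0,-6.2,0]]'
python3 - <<'E'
from lab import *
d=bot.camera("side")
save(d,"s9.png",(320,90,420,190),6)
E
```

```text
time: 39.55
ee_pos: [0.6287, 0.192, 0.1035]
tcp_rot: [-179.9, 0.2, -94.4]
wrist_force: [-0.4, -0.6, -3.9]
opening: 0.0496
grasp_force: 32.7
time: 40.55
ee_pos: [0.6278, 0.1932, 0.0435]
tcp_rot: [-179.8, 0.3, -94.3]
wrist_force: [0.3, 0.3, -3.6]
opening: 0.0495
grasp_force: 32.7
```

View pics/s9.png

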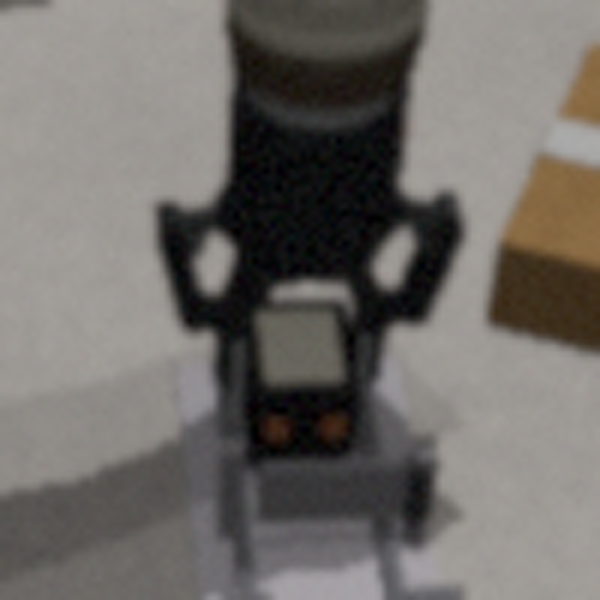

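Same pose relative to the lane as pack A had. I'll lower it, release and push.

```bash
python3 -m inch '[[0,0,-0.2,0],[0,0,-0.4,0],[0,0,-0.6,0],[0,0,-0.8,0],[0,0,-1,0],[0,0,-1.2,0],[0,0,-1.2,0],[0,0,-1.2,0]]'; python3 -m inch '[[0,0,0,0],[0,0,0,0],[0,0,0,0],[0,0,0,0],[0,0,0.5,0],[0,0,2.5,0],[0,0,5,0],[0,0,7,0]]' 7.5;  python3 -m inch '[[0,0,0.5,0],[0.2,3,0.5,0],[0.4,5.4,0.5,0],[0.4,5.4,0.5,0],[0.4,5.4,-2,0],[0.4,5.4,-5,0],[0.4,5.4,-6.5,0],[0.4,5.4,-7,0]]' 0
```

```text
time: 41.6
ee_pos: [0.6277, 0.1932, 0.0319]
tcp_rot: [-179.8, 0.3, -94.3]
wrist_force: [-3.0, -1.4, 5.4]
opening: 0.0498
grasp_force: 33.7
time: 42.6
ee_pos: [0.6281, 0.1933, 0.1037]
tcp_rot: [-179.7, 0.3, -94.3]
wrist_force: [0.2, -0.6, -0.2]
opening: 0.0747
grasp_force: 0.0
time: 43.6
ee_pos: [0.6311, 0.2468, 0.0301]
tcp_rot: [-179.9, 0.2, -94.3]
wrist_force: [0.3, 0.3, 1.3]
opening: 0.0003
grasp_force: 0.0
```

```bash
python3 -m inch '[[-0.05,-0.6,0,0],[-0.15,-2,0,0],[-0.25,-3.4,0,0],[-0.36,-4.8,0,0],[-0.47,-6.2,0,0],[-0.57,-7.6,0,0],[-0.68,-9,0,0],[-0.79,-10.5,0,0]]'; python3 -m inch '[[-0.1,-1.4,0,0],[-0.2,-2.8,0,0],[-0.3,-4.2,0,0],[-0.4,-5.6,0,0],[-0.51,-7,0,0],[-0.62,-8.4,0,0],[-0.7,-9.4,0,0],[-0.78,-10.4,0,0]]'; python3 -m inch '[[0,0,0,0],[0,0,0,0],[0,0,2,0],[0,0,5,0],[0,0,8,0],[0,0,11,0],[0,0,14,0],[0,0,16,0]]'
```

```text
time: 44.6
ee_pos: [0.6235, 0.1412, 0.031]
tcp_rot: [-179.9, 0.3, -94.3]
wrist_force: [-0.3, 3.6, 2.0]
opening: -0.0002
grasp_force: 1.6
time: 45.6
ee_pos: [0.6158, 0.0374, 0.0309]
tcp_rot: [-179.9, 0.3, -94.3]
wrist_force: [0.3, 2.8, -0.0]
opening: -0.0004
grasp_force: 1.8
time: 46.6
ee_pos: [0.6162, 0.0385, 0.1944]
tcp_rot: [-179.7, 0.3, -94.3]
wrist_force: [-0.2, -1.3, -0.0]
opening: -0.0002
grasp_force: 0.0
```

```bash
python3 -m inch '[[-3,2,1,-10],[-7,4,1,-20],[-11,6,1,-30],[-16,6,1,-40],[-21,6,1,-50],[-22,6,1,-60],[-22,6,1,-70],[-22,6,1,-80]]' 8.5
python3 - <<'E'
from lab import *
c=bot.camera("top");d=bot.camera("side")
save(d,"s10.png",(240,170,440,400),2.6);save(c,"t10.png",(330,130,530,310),3.3)
for n,k in(("top",c),("side",d)):
    print("cover",[(np.round(r["point"],1),np.round(at(k,r["point"],.035)[:2],4),round(r["score"],2)) for r in bot.landmark_of("cover_grip",k)[:2]])
    print("packs",[(np.round(at(k,r["point"],.03)[:2],4),round(r["score"],2)) for r in bot.landmark_of("pack1_mid",k)[:3]])
E
```

```text
time: 47.6
ee_pos: [0.3957, 0.0984, 0.2028]
tcp_rot: [-179.9, 0.4, -174.6]
wrist_force: [-0.7, -0.5, 0.0]
opening: 0.0851
grasp_force: 0.0
cover [(array([491.8, 235.3]), array([ 0.4433, -0.3752]), 0.78)]
packs [(array([ 0.6107, -0.0756]), 0.56), (array([0.4167, 0.0041]), 0.26)]
cover [(array([327.1, 368.2]), array([ 0.4508, -0.3725]), 0.68)]
packs [(array([ 0.6075, -0.0821]), 0.61)]
```

View pics/t10.png

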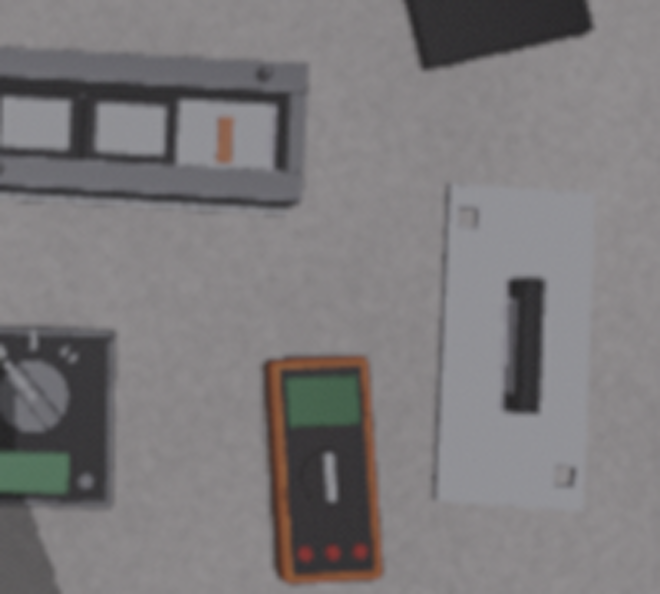

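View pics/s10.png

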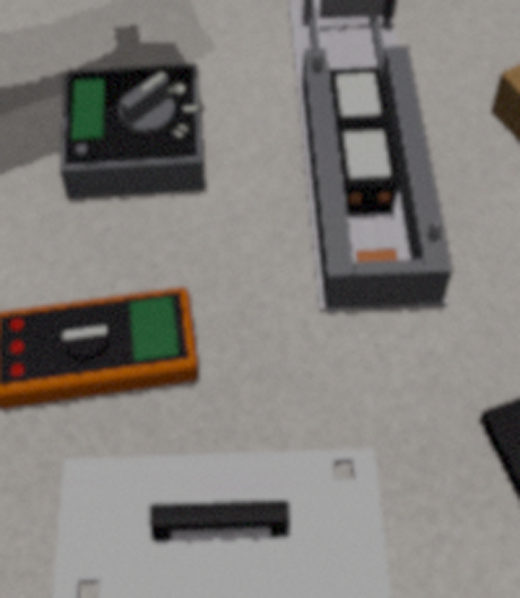

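Both packs are in the bay with the gate shut: labels at (358,94) and (368,154) in the side crop. The meter is untouched, and the cover's holes are at (469,217) and (565,475) in the top crop. Next I'll fit the cover and seat poses numerically.

Run:
```python
from fit import *
c=bot.camera("top");d=bot.camera("side")
A=lambda x,y:(330+x/3.3,130+y/3.3); Bq=lambda x,y:(240+x/2.6,170+y/2.6)
m=lambda *a:np.array(a)/1000
ct=[(c,m(120,55,8),A(449,185)),(c,m(120,-55,8),A(594,193)),(c,m(-120,-55,8),A(583,510)),(c,m(-120,55,8),A(435,500)),(c,m(95,40,8),A(469,217)),(c,m(-95,-40,8),A(565,475))]
cs=[(d,m(-120,55,8),Bq(65,460)),(d,m(120,55,8),Bq(375,450)),(d,m(95,40,8),Bq(344,469)),(d,m(-95,-40,8),Bq(88,588)),(d,m(-50,8,42),Bq(152,505)),(d,m(50,8,42),Bq(288,503))]
for o in(ct,cs,ct+cs):
    p,r=fit(o,[.445,-.375,-.05]); print("cover",p,np.degrees(p[2]),np.round(r,1).tolist())
# seat fit, local
st=[(c,m(95,40,20),A(264,74)),(c,m(128,51,0),A(307,64)),(c,m(128,-51,0),A(301,200)),(c,m(95,40,20),T(700,62)),(c,m(-95,-40,20),T(473,143)),(c,m(-122,51,0),T(448,40)),(c,m(-122,-51,0),T(443,157)),(c,m(128,51,0),T(737,54)),(c,m(128,-51,0),T(733,172))]
ss=[(d,m(95,40,20),Bq(434,228)),(d,m(-95,-40,20),Bq(317,58)),(d,m(128,-51,0),Bq(328,278)),(d,m(128,51,0),Bq(450,270)),(d,m(-95,-40,20),S(342,285)),(d,m(95,40,20),S(467,470)),(d,m(128,-51,0),S(347,520)),(d,m(128,51,0),S(483,515))]
up=lambda o:[(a,b+[0,0,.062],q) for a,b,q in o]
for o in(st,ss,st+ss):
    p,r=fit(up(o),[.61,-.08,-1.645]); print("seat",p,np.degrees(p[2]),np.round(r,1).tolist())
```

```text
cover [ 0.4451 -0.3715 -0.0805] -4.611457037588018 [[0.1, -0.6], [0.2, -0.2], [0.1, 0.3], [0.2, 0.2], [-0.4, -0.0], [-0.2, 0.2]]
cover [ 0.4461 -0.373  -0.0891] -5.107067322362925 [[-0.3, -0.5], [0.1, 0.0], [0.3, 0.6], [-0.0, 1.3], [-0.8, -0.4], [0.6, -1.1]]
cover [ 0.4458 -0.3724 -0.0859] -4.919629122788018 [[0.7, -1.0], [0.8, -0.3], [0.2, 0.1], [0.3, -0.2], [0.2, -0.4], [-0.1, 0.0], [-0.6, -0.6], [-0.2, -0.5], [-0.0, 0.1], [-0.1, 1.2], [-1.0, -0.6], [0.3, -1.5]]
seat [ 0.6092 -0.0785 -1.6362] -93.74743080397072 [[0.8, -0.8], [0.1, -0.0], [0.4, 0.9], [0.8, -0.6], [-0.3, 0.1], [-0.5, 0.1], [-1.0, 0.2], [-0.1, 0.1], [-0.1, 0.1]]
seat [ 0.6103 -0.0821 -1.6547] -94.80958573932051 [[-0.2, -0.9], [0.0, -0.8], [-1.4, -0.3], [0.0, 1.3], [-0.2, -0.3], [-0.0, -1.0], [0.8, 0.9], [0.6, 1.2]]
seat [ 0.6095 -0.0797 -1.6411] -94.02734689537567 [[1.4, -0.8], [0.7, 0.1], [0.8, 1.0], [1.4, -0.5], [0.1, -0.2], [0.1, -0.3], [-0.6, -0.2], [0.5, 0.2], [0.3, 0.2], [-0.2, -2.0], [-1.0, -1.3], [-1.1, -1.0], [0.1, 0.0], [-1.2, -0.8], [-0.1, -2.2], [1.1, 0.3], [0.7, -0.0]]
```

```bash
python3 -m inch '[[0.5,-5,0,-2],[1,-11,0,-4],[2,-17,0,-6],[2.5,-23,0,-8],[3,-29,0,-10.3],[4,-35,0,-10.3],[4.5,-41,0,-10.3],[5,-47,0,-10.3]]' 5; python3 -m inch '[[0,0,0,0],[0,0,-3,0],[0,0,-6,0],[0,0,-9,0],[0,0,-11,0],[0,0,-11,0],[0,0,-11,0],[0,0,-11,0]]';  python3 - <<'E'
from fit import *
c=bot.camera("top");d=bot.camera("side"); print(bot.get_obs()["q"])
for n,k in(("top",c),("side",d)):
    print("cover",[(np.round(r["point"],1),np.round(at(k,r["point"],.035)[:2],4),round(r["score"],2)) for r in bot.landmark_of("cover_grip",k)[:2]])
E
```

```text
time: 49.0
ee_pos: [0.4457, -0.374, 0.2009]
tcp_rot: [-179.9, 0.3, 175.5]
wrist_force: [1.9, 0.2, 0.7]
opening: 0.05
grasp_force: 0.0
time: 50.0
ee_pos: [0.4464, -0.372, 0.0924]
tcp_rot: [-179.8, 0.4, 175.4]
wrist_force: [-0.6, 0.9, -0.9]
opening: 0.0506
grasp_force: 0.0
[-39.8352   8.4718  -2.3895  78.7646   0.0364 -35.2486]
cover [(array([492.4, 235. ]), array([ 0.444 , -0.3767]), 0.67)]
cover [(array([323.5, 367.4]), array([ 0.4442, -0.3703]), 0.78)]
```

```bash
python3 -m inch '[[0,0,-1.5,-0.3],[0,0,-3,-0.3],[0,0,-4.5,-0.3],[0,0,-5.8,-0.3],[0,0,-6.7,-0.3],[0,0,-6.7,-0.3],[0,0,-6.7,-0.3],[0,0,-6.7,-0.3]]'; python3 -m inch '[[0,0,0,0],[0,0,0,0],[0,0,0,0],[0,0,0,0],[0,0,0,0],[0,0,0,0],[0,0,0,0],[0,0,0,0]]' 0 60; python3 -m inch '[[0,0,1,0],[0,0,3,0],[0,0,5,0],[0,0,8,0],[0,0,11,0],[0,0,13,0],[0,0,13,0],[0,0,13,0]]'
```

```text
time: 51.2
ee_pos: [0.4462, -0.3721, 0.0246]
tcp_rot: [-179.8, 0.3, 175.1]
wrist_force: [0.1, 0.5, 0.2]
opening: 0.0501
grasp_force: 0.0
time: 52.2
ee_pos: [0.446, -0.3719, 0.0244]
tcp_rot: [-179.8, 0.3, 175.1]
wrist_force: [-1.9, 0.2, 6.0]
opening: 0.0152
grasp_force: 59.6
time: 53.2
ee_pos: [0.4455, -0.3715, 0.1527]
tcp_rot: [-179.9, 0.2, 175.1]
wrist_force: [0.0, 0.0, -3.6]
opening: 0.015
grasp_force: 58.9
```

```bash
python3 -m inch '[[1,3,0,10],[3,6,0,20],[5,10,0,30],[8,14,0,40],[11,18,0,50],[13,22,0,60],[15,26,0,70],[16.4,29.1,0,80]]'; python3 -m inch '[[0,0,0,10.6],[0,0,0,10.6],[0,0,-1,10.6],[0,0,-2,10.6],[0,0,-2,10.6],[0,0,-2,10.6],[0,0,-2,10.6],[0,0,-2,10.6]]';  python3 - <<'E'
from lab import *
c=bot.camera("top");d=bot.camera("side"); print(bot.get_obs()["q"],bot.get_obs()["torque"])
np.savez("held.npz",c=c["img"],d=d["img"])
for n,k in(("top",c),("side",d)):
    for t,z in(("cover_grip",.143),("seat",.062),("pack1_mid",.03)):
        print(n,t,[(np.round(r["point"],1),np.round(at(k,r["point"],z)[:2],4),round(r["score"],2)) for r in bot.landmark_of(t,k)[:2]])
    # plate edges: rectify plane of plate top z=.116 in tool frame
    o=bot.get_obs(); X=o["ee_pos"]; 
    im,f=labels(k,X[2]-.0165,(X[0]-.1,X[0]+.1),(X[1]-.18,X[1]+.18),1000)
    cv2.imwrite("rect_%s.png"%n,im[:,:,::-1])
    g=cv2.cvtColor(im,cv2.COLOR_RGB2GRAY)
    print("rows along lane (every 6mm), u=0 at +y; lines at x offset -40,0,+40 mm")
    for dx in(-35,25): print(dx,g[100-dx,::6].tolist())
E
```

```text
time: 54.2
ee_pos: [0.6099, -0.0789, 0.1521]
tcp_rot: [180.0, 0.3, -104.5]
wrist_force: [0.6, 0.4, -3.2]
opening: 0.0152
grasp_force: 59.2
time: 55.2
ee_pos: [0.61, -0.0808, 0.1343]
tcp_rot: [-179.8, 0.3, -94.3]
wrist_force: [-0.9, -0.2, -4.0]
opening: 0.0149
grasp_force: 59.1
[ -7.66867278  12.97775105   7.46579484  84.34295771   0.27083385
 -93.36465589] [ 0.00103692 -0.04496603  0.02381147]
top cover_grip [(array([288.2, 166.3]), array([0.6022, 0.108 ]), 0.5)]
top seat []
top pack1_mid []
rows along lane (every 6mm), u=0 at +y; lines at x offset -40,0,+40 mm
-35 [107, 105, 101, 100, 101, 102, 103, 105, 104, 100, 132, 139, 137, 92, 83, 112, 139, 139, 139, 139, 138, 138, 138, 137, 104, 77, 90, 96, 103, 108, 113, 117, 120, 122, 124, 127, 128, 130, 132, 133, 134, 135, 135, 133, 133, 132, 130, 129, 127, 124, 122, 119, 113, 108, 99, 95, 99, 126, 131, 133]
25 [95, 94, 95, 94, 95, 98, 97, 102, 104, 103, 88, 137, 139, 139, 138, 139, 139, 139, 138, 139, 138, 137, 138, 137, 98, 67, 77, 122, 122, 122, 123, 123, 121, 112, 119, 123, 125, 127, 129, 130, 131, 134, 134, 133, 132, 132, 131, 130, 12
[... 182 characters left out ...]
0.36)]
side seat []
side pack1_mid [(array([295.9, 207.7]), array([0.4141, 0.0278]), 0.62)]
rows along lane (every 6mm), u=0 at +y; lines at x offset -40,0,+40 mm
-35 [132, 121, 117, 126, 126, 92, 67, 61, 68, 82, 125, 82, 32, 36, 29, 16, 18, 11, 22, 49, 97, 129, 146, 153, 125, 94, 92, 92, 93, 93, 94, 92, 98, 107, 115, 113, 114, 114, 114, 115, 115, 120, 157, 170, 170, 171, 171, 170, 171, 173, 134, 92, 91, 64, 59, 65, 59, 45, 42, 43]
25 [38, 31, 19, 19, 14, 14, 10, 15, 18, 15, 16, 13, 15, 11, 13, 13, 15, 13, 6, 42, 122, 134, 85, 23, 12, 37, 54, 51, 34, 46, 86, 93, 93, 93, 95, 108, 116, 113, 113, 115, 114, 114, 115, 115, 124, 167, 161, 155, 161, 172, 170, 109, 83, 83, 69, 72, 88, 108, 151, 161]
```

```bash
python3 -m inch '[[0,0.12,-0.5,0],[0,0.12,-1,0],[0,0.12,-1.5,0],[0,0.12,-2,0],[0,0.12,-2.4,0],[0,0.12,-2.6,0],[0,0.12,-2.6,0],[0,0.12,-2.6,0]]'; python3 -m inch '[[0,0,-0.1,0],[0,0,-0.2,0],[0,0,-0.3,0],[0,0,-0.4,0],[0,0,-0.5,0],[0,0,-0.6,0],[0,0,-0.6,0],[0,0,-0.6,0]]'
```

```text
time: 56.6
ee_pos: [0.61, -0.0796, 0.1082]
tcp_rot: [-179.8, 0.3, -94.3]
wrist_force: [-0.2, -0.1, -4.3]
opening: 0.015
grasp_force: 59.2
time: 57.6
ee_pos: [0.6099, -0.0796, 0.102]
tcp_rot: [-179.9, 0.3, -94.3]
wrist_force: [-0.6, -1.0, -3.7]
opening: 0.0148
grasp_force: 59.2
```

```bash
python3 -m inch '[[0,0,-0.1,0],[0,0,-0.2,0],[0,0,-0.3,0],[0,0,-0.4,0],[0,0,-0.5,0],[0,0,-0.5,0],[0,0,-0.5,0],[0,0,-0.5,0]]'; python3 -c "
from h import *
o=bot.get_obs();print(o['wrist_force'],o['torque'],o['tcp_rot'])"
```

```text
time: 58.6
ee_pos: [0.6099, -0.0794, 0.0969]
tcp_rot: [-179.9, 0.3, -94.3]
wrist_force: [0.8, 4.6, -3.7]
opening: 0.0146
grasp_force: 59.3
[ 0.84233509  4.5925606  -3.74721182] [ 1.10076601 -0.14478532  0.07084224] [-179.85910829    0.2918793   -94.28696953]
```

```bash
python3 -m inch '[[0,0.1,0,0],[0,0.15,0,0],[0,0.15,-0.1,0],[0,0.15,-0.2,0],[0,0.15,-0.3,0],[0,0.15,-0.4,0],[0,0.15,-0.5,0],[0,0.15,-0.5,0]]'; python3 -c "
from h import *
o=bot.get_obs();print(o['wrist_force'],o['torque'],o['tcp_rot'])"
```

```text
time: 59.6
ee_pos: [0.6098, -0.0781, 0.0919]
tcp_rot: [-179.9, 0.3, -94.3]
wrist_force: [0.3, -0.4, -4.0]
opening: 0.0147
grasp_force: 59.2
[ 0.25800498 -0.41783096 -3.95685117] [ 0.01652322 -0.00338892 -0.00768089] [-179.86593351    0.26212304  -94.29435355]
```

Free of lateral force. Lower to seat.

```bash
python3 -m inch '[[0,0.05,-0.1,0],[0,0.05,-0.2,0],[0,0.05,-0.3,0],[0,0.05,-0.4,0],[0,0.05,-0.45,0],[0,0.05,-0.5,0],[0,0.05,-0.52,0],[0,0.05,-0.52,0]]'; python3 -m inch '[[0,0,0,0],[0,0,0,0],[0,0,0,0],[0,0,0,0],[0,0,0,0],[0,0,0,0],[0,0,0,0],[0,0,0,0]]' 4.5 20; python3 -c "
from h import *
o=bot.get_obs();print(o['wrist_force'],o['torque'],o['ee_pos'])"
```

```text
time: 60.6
ee_pos: [0.6099, -0.0776, 0.0868]
tcp_rot: [-179.9, 0.3, -94.3]
wrist_force: [0.5, 0.2, -3.8]
opening: 0.0147
grasp_force: 59.2
time: 61.6
ee_pos: [0.6098, -0.0776, 0.0867]
tcp_rot: [-179.9, 0.3, -94.3]
wrist_force: [0.0, 0.3, 0.1]
opening: 0.0453
grasp_force: 0.0
[0.02291233 0.32144209 0.09336786] [-0.02788446  0.05524562  0.01082947] [ 0.60983812 -0.07762372  0.08674758]
```

```bash
python3 -m inch '[[0,0,1,0],[0,0,3,0],[0,0,6,0],[0,0,9,0],[-3,1,11,-8],[-8,3,11,-16],[-14,5,11,-26],[-19.65,7.26,11,-36]]'; python3 -m inch '[[0,0,0,-10],[0,0,0,-11.9],[0,0,0,-11.9],[0,0,-2,-11.9],[0,0,-4,-11.9],[0,0,-6,-11.9],[0,0,-6,-11.9],[0,0,-6,-11.9]]'
python3 - <<'E'
from fit import *
c=bot.camera("top");d=bot.camera("side")
for n,k in(("top",c),("side",d)):
    for t,z in(("cover_grip",.097),("dial_axis",.073)):
        print(n,t,[(np.round(r["point"],1),np.round(at(k,r["point"],z)[:2],4),round(r["score"],2)) for r in bot.landmark_of(t,k)[:2]])
    # expected dark handle vs bright plate: contrast check at predicted places on plate top z=.07
    def F(x,y,z,p=(.6098,-.0776,np.radians(-94.3))):
        C,S=np.cos(p[2]),np.sin(p[2]); return [p[0]+C*x-S*y,p[1]+S*x+C*y,z]
    g=cv2.cvtColor(k["img"],cv2.COLOR_RGB2GRAY)
    for y in(.0,.035,-.035): 
        print(y,[int(g[int(round(v)),int(round(u))]) for u,v in (proj(k,F(x/1e3,y,.07)) for x in range(-140,141,10))])
E
```

```text
time: 62.6
ee_pos: [0.4116, -0.0046, 0.1975]
tcp_rot: [-179.8, 0.3, -130.7]
wrist_force: [1.3, -0.3, 1.1]
opening: 0.0449
grasp_force: 0.0
time: 63.6
ee_pos: [0.4138, -0.0051, 0.1374]
tcp_rot: [-179.9, 0.3, -142.1]
wrist_force: [0.3, 0.5, 0.2]
opening: 0.045
grasp_force: 0.0
top cover_grip [(array([373.3, 167.6]), array([ 0.6037, -0.0853]), 0.66)]
top dial_axis []
0.0 [139, 139, 139, 139, 139, 139, 139, 139, 139, 119, 50, 53, 53, 54, 55, 55, 52, 53, 50, 52, 140, 139, 138, 138, 138, 139, 132, 133, 131]
0.035 [139, 139, 127, 140, 139, 139, 139, 139, 139, 139, 139, 138, 139, 139, 139, 138, 139, 139, 139, 140, 139, 139, 139, 124, 112, 138, 130, 127, 131]
-0.035 [122, 128, 126, 139, 98, 86, 139, 138, 140, 139, 139, 139, 139, 138, 139, 138, 138, 139, 138, 138, 140, 138, 138, 139, 139, 138, 126, 127, 132]
side cover_grip [(array([383. , 217.9]), array([ 0.6093, -0.0822]), 0.88)]
side dial_axis [(array([294.9, 205.6]), array([ 0.4134, -0.0015]), 0.86)]
0.0 [132, 157, 162, 163, 162, 164, 157, 84, 21, 14, 22, 21, 26, 30, 21, 31, 27, 18, 9, 23, 160, 160, 161, 160, 161, 164, 146, 96, 39]
0.035 [59, 142, 159, 165, 164, 163, 164, 165, 164, 163, 163, 164, 164, 164, 163, 161, 161, 161, 163, 162, 160, 160, 162, 140, 89, 161, 157, 92, 37]
-0.035 [118, 134, 135, 158, 104, 78, 156, 160, 158, 158, 158, 157, 159, 157, 159, 159, 158, 159, 159, 159, 159, 160, 159, 158, 159, 159, 153, 95, 41]
```

```bash
python3 -m inch '[[0,0,-2,0],[0,0,-4,0],[0,0,-5.5,0],[0,0,-6.5,0],[0,0,-6.5,0],[0,0,-6.5,0],[0,0,-6.5,0],[0,0,-6.5,0]]'; python3 -m inch '[[0,0,0,0],[0,0,0,0],[0,0,0,0],[0,0,0,0],[0,0,0,0],[0,0,0,0],[0,0,0,0],[0,0,0,0]]' 0 20;  python3 -m inch '[[0,0,0,-8],[0,0,0,-16],[0,0,0,-24],[0,0,0,-32],[0,0,0,-36],[0,0,0,-39.8],[0,0,0,-39.8],[0,0,0,-39.8]]'; python3 -m inch '[[0,0,0,0],[0,0,0,0],[0,0,0,0],[0,0,0,0],[0,0,0,0],[0,0,0,0],[0,0,0,0],[0,0,0,0]]' 5;  python3 -m inch '[[0,0,2,0],[0,0,5,0],[0,0,8,0],[0,4,12,0],[0,8,14,0],[-2,12,14,0],[-4,16,14,0],[-4,18,14,0]]'
```

```text
time: 64.9
ee_pos: [0.4136, -0.005, 0.0722]
tcp_rot: [-179.8, 0.3, -142.2]
wrist_force: [0.5, -0.1, -0.6]
opening: 0.0449
grasp_force: 0.0
time: 65.9
ee_pos: [0.4131, -0.0047, 0.072]
tcp_rot: [-179.9, 0.3, -142.2]
wrist_force: [-3.6, 3.2, 4.9]
opening: 0.0123
grasp_force: 24.8
time: 66.9
ee_pos: [0.4131, -0.0047, 0.072]
tcp_rot: [-179.9, 0.2, 178.0]
wrist_force: [-4.1, 4.2, 5.6]
opening: 0.0127
grasp_force: 24.8
time: 67.9
ee_pos: [0.4134, -0.005, 0.0718]
tcp_rot: [-179.9, 0.3, 178.0]
wrist_force: [-0.4, -0.6, -1.1]
opening: 0.0501
grasp_force: 0.0
time: 68.9
ee_pos: [0.3723, 0.1766, 0.2121]
tcp_rot: [-179.9, 0.3, 178.1]
wrist_force: [-0.8, -0.8, 0.1]
opening: 0.05
grasp_force: 0.0
```

Run:
```python
from lab import *
c=bot.camera("top");d=bot.camera("side")
# dial: bright pointer line and grip axis in rectified plane of the grip top
for n,k in(("top",c),("side",d)):
    im,f=labels(k,.084,(.413-.032,.413+.032),(-.0055-.032,-.0055+.032),1000)
    g=cv2.GaussianBlur(cv2.cvtColor(im,cv2.COLOR_RGB2GRAY),(3,3),0)
    print(n); [print(" ".join("%3d"%v for v in r[::4])) for r in g[::4]]
    for t,z in(("cover_grip",.097),("pack1_mid",.03),("meter",0)):
        print(t,[(np.round(at(k,r["point"],z)[:2],4),round(r["score"],2)) for r in bot.landmark_of(t,k)[:2]])
```

```text
top
 92 134 140  99  59  60  60  85 112  72  59  60  66  98  90  88
 75 103 108  75  58  63  68  94 119  81  64  60  60  68  87 103
 59  62  64  63  77  94  94 113 130 105  91  78  62  59  68  70
 58  58  61  84 110 114 100 117 129 109 109 109  86  62  60  60
 58  58  73 106 116 115 100 117 126 102 107 116 110  80  60  59
 58  63  94 115 116 114 101 123 127  98 103 115 116 101  65  58
 58  70 106 117 116 114 101 124 126  95 102 116 115 108  73  59
 58  73 108 116 116 113 101 122 124  93 103 116 116 112  83  58
 59  71 108 116 116 110  98 117 115  90 103 116 116 112  82  59
 57  67 106 117 116 110  96 113 111  92 104 115 116 106  71  58
 57  62  92 114 116 110  95 113 110  93 106 116 115  96  62  58
 58  57  70 103 117 110  96 113 109 103 113 116 106  75  58  59
 57  57  58  78 103 108  98 114 110 107 112 103  79  60  58  58
 58  57  57  58  68  82  89 106 103  98  90  71  59  59  58  57
 57  57  56  57  57  58  62  67  67  65  61  57  58  57  58  58
 57  56  57  56  56  57  57  57  58  57  57  58  58  58  58  58
cover_grip [(array([ 0.6065, -0.0856]), 0.68)]
pack1_mid []
meter [(arra
[... 460 characters left out ...]
63  44  38  36  47  70
 97  82  51  26  19  23  55 106 119  92  61  43  38  37  48  74
 96  82  50  27  19  26  50  87  99  83  56  43  38  39  44  65
 93  79  46  23  19  24  45  77  91  85  58  42  39  38  45  65
 93  75  43  23  21  23  45  77  91  83  58  41  39  38  50  76
 90  71  41  22  19  26  49  79  91  86  59  42  37  41  54  78
 89  69  40  20  21  24  46  79  92  86  61  42  39  40  48  72
 91  72  42  22  18  23  46  74  83  77  55  39  35  36  43  55
 89  70  41  25  22  23  28  38  45  42  33  26  22  22  23  28
 91  72  40  22  18  17  21  19  22  18  16  14  22  20  18  19
cover_grip [(array([ 0.6072, -0.0755]), 0.78)]
pack1_mid []
meter [(array([ 0.3629, -0.2152]), 0.71)]
```

The pointer lines up with the single long bar, the cover is seated with the pins through its holes, and the arm is clear. Handing in.

```bash
python3 -c "
from workcell import bot
print(bot.job_done())"
```

```text
the job is handed in; nothing more can be done
None
```

The job is handed in, verdict not shown: dial switched off first, both packs pushed into the bay with the gate shut, cover seated on its pins, dial turned to the single long bar, and the multimeter left where it lay; the last checks of the cover and dial were numeric, as I had used all 14 picture views.

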